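# Slide the test cassette into the empty reader

## Task

Slide the white test cassette that lies on the open table into the port of the empty reader, the one with the blue top: window end first, lying flat under the hood, in by about half its length or more. Its tail with the round red well stays sticking out. Let go of it, and leave the cassette in the orange reader and the other things around as they are.

Things in the scene. Friction and masses are not known exactly. Their poses are not given: they have to be found in the camera images.
- cassette: the loose flat white rapid-test cassette on the open table, 20 mm wide (its x), 70 mm long (its y), 5 mm thick, about 15 g, lying flat. Origin at the centre of its underside; +y points to the window end (goes in first), -y to the end with the round red well. At the start +y points within 35 degrees of straight ahead, world +x. It can be gripped across its 20 mm width near the well end with the fingertips just above the table.
- cassette_front (a point): the middle of the cassette's window end face, 35 mm along +y from the cassette's origin, at half thickness; axes as the cassette's.
- reader_blue: the empty test reader, fixed to the table: a low white and grey box with a blue top, 90 mm deep (its x), 84 mm wide (its y), 44 mm high (46 mm at the screen on top). Origin at the centre of its underside; its front with the port faces its own -x, roughly towards the robot. The port is a bay 40 mm wide and 20 mm high, level with and open to the table top, in the middle of the front, running 52 mm deep along +x to a solid stop; the hood above it is 24 mm thick.
- reader_blue_port (a point): middle of the blue reader's port mouth at table level, 45 mm along -x from the reader's origin; its +x is the direction of insertion, y across the port, z up.
- reader_orange: a reader of the same form and size with an orange top, fixed to the table; it already holds a cassette. The two readers may change places.
- cassette_in_use: the white cassette already in the orange reader's port, 70 x 20 x 5 mm, its tail sticking out about 30 mm; leave it. Origin at the centre of its underside.
- marker: black marker pen, 140 x 17 x 16 mm, lying to the right; a bystander. Origin at the centre of its underside.
- swab_pack: flat white and blue swab packet, 175 x 31 x 8 mm, lying to the right; a bystander. Origin at the centre of its underside.
- dropper_bottle: small white dropper bottle with a green cap, 24 mm across, 67 mm tall, standing to the left; a bystander. Origin at the centre of its underside.
Not all that is in view belongs to the job. Of the things that look like the cassette, take the one that is farthest to the robot's left at the start. Leave any yellow look-alike of the reader_blue alone.

How it is judged:
By the outcome, as a careful person would: the job done as asked, in the order asked, and still so for the second after the job is handed in, with the robot touching nothing.
It also fails if it takes over 34 s, if anything falls off the work surface, if the arm or the gripper's body presses on something with over 40 N, if the wrist force passes 120 N, or if a joint passes its speed limit or range.

## Robot

A 6-joint arm with a two-finger parallel gripper is mounted at the origin on a cart in front of the work surface, level with it; the furniture and walls round the work are solid. World frame = base frame: x ahead of the robot, y to its left, z up, the work surface at z = 0. Lengths are in m, angles in degrees, forces in N, time in s.
With the tool pointing down it reaches from about 0.25 to 0.725 m from the base axis. Payload 9.7 kg.
Tool frame: the origin (TCP) lies midway between the tips of the shut fingers; the grasp point (between the pads) lies 19 mm behind it (bot.hold_point_z is the distance from the TCP to the grasp point, in m); z points along the fingers, y is the line along which they close (so a half turn about z gives the same grasp; the last joint's range is limited). The gripper opens to 85 mm and grips with 20 to 120 N. Pads are 22 mm wide; open, the fingers measure 114 mm over their backs; the gripper's body (76 mm by 85 mm) begins 54 mm behind the grasp point. The pads swing forward as they close: fully open they stand 13 mm farther back than shut.
Start: joints at [-76.776, 4.979, 10.078, 95.1, 0, 90], TCP at [0.126, -0.535, 0.203] pointing down, gripper open.
Joint ranges: [-179.16, 179.16], [-48.56, 103.87], [-65.8, 70.77], [-126.05, 130.52], [-82.76, 87.17], [-180, 180]. Speed limits (degrees/s): [127.2, 127.2, 147.25, 180, 180, 180].

## Interface

Orientations are given as [roll, pitch, yaw] about the fixed x, y, z axes, in that order (R = Rz(yaw) Ry(pitch) Rx(roll)).
In Python, from workcell import bot gives the robot as it stands.
- The arm moves only by the tool play_rows, never from a script. Its argument "steps" is a list that holds one entry, the list of rows, each a list of 4 numbers: the shift along the tool's x, y, z in m, then the turn about the tool's z in rad. In form: [[[tx, ty, tz, yaw], ...]]. A call has exactly 5 rows; each row shifts and turns the commanded pose from where the row before left it, along the tool's axes as they then stand; what a row does not reach is not made up. A row lasts 1/12 s, in which the tool goes at most 41.7 mm and 7.16 degrees, less where a joint would pass 70% of its speed; a pose out of reach is approached as far as the arm can. A call is refused whole if a number of a shift passes 0.0417 or a number of a turn 0.125, either way. A call with a gripper value outside its range is refused whole. "gripper" is the finger opening in m, from 0 to 0.0854, set as the call begins (left out, the last holds). The fingers move at their own pace and stop on an object; "squeeze" is the grip in N (left out, the last holds). Time passes only in rows, so rows that do not move let the fingers close, or fill a call up. It gives the time, the measured TCP pose, the force, the opening and the grip force at its end, in the units of the state.
- bot.get_obs(): the state, without advancing time (a new reading comes with each control period).
- bot.camera(name): name is "scene" or "top" or "wrist"; returns a dict with "img" (400x640x3 uint8, blue, green, red), "vfov" (degrees; the focal length in pixels is half the picture's height over the tangent of half this angle, whatever the lens; pixels are square), "cx", "cy" (the principal point, pixels), "xyz" and "attitude" of the camera in the world. Camera axes: x right, y down, z forward; pixel columns grow to the right and rows downward; lengths in m; the calibration is good to about 2 mm. A picture is of the moment at which its call begins. There is no depth.
- bot.job_done(): hands the job in; it is judged then, once.
The state is a dict: "time": time; "q": joint angles; "qd": joint speeds; "joint_efforts": joint torques, N m; "ee_pos": TCP position; "tcp_rot": TCP orientation; "wrist_force": force on the tool from outside, world axes, zero at the start; "torque": the same for the moment, N m; "opening": finger opening in m; "grasp_force": force on a finger pad.
Only numpy, scipy, OpenCV 4.12 (cv2) and the standard library are available. Lean on these libraries where they do the work, as an engineer would, in place of code of your own. Each camera call takes 0.05 s, during which the arm holds its last target. There are 200 camera calls.

## Working session

There is one attempt and no reset: what is moved stays moved. The work goes in short steps, Python scripts to look and compute and a tool call to move; the robot and the scene stay as the last step left them, time stands still between calls to the robot, and variables do not carry over. Pictures are saved under pics/ and viewed, at most 10 in all, crops included, and the job is handed in when it is done.

Besides the shell and the picture viewer there is one more tool, called after ">>>" as name([rows], argument=value, ...), one row to a line, values as JSON. play_rows: Moves the arm, as the interface text tells. Its arguments: {"type":"object","properties":{"steps":{"type":"array","items":{"type":"array","items":{"type":"array","items":{"type":"number"}}}},"gripper":{"type":"number"},"squeeze":{"type":"number"}},"required":["steps"]}

```bash
mkdir -p pics; ls; cat > h.py <<'E'
import numpy as np,cv2
from scipy.spatial.transform import Rotation as R
from workcell import bot
def cam(n,save=None):
    c=bot.camera(n)
    if save: cv2.imwrite('pics/'+save,c['img'])
    return c
def w(c,u,v,z=0.):
    f=200/np.tan(np.radians(c['vfov']/2))
    M=R.from_euler('xyz',c['attitude'],degrees=True).as_matrix()
    d=M@np.array([(u-c['cx'])/f,(v-c['cy'])/f,1]);o=np.array(c['xyz'])
    return o+d*(z-o[2])/d[2]
E
python3 - <<'E'
from h import *
import pickle
for n in('top','scene'):
    c=cam(n,n+'1.png');pickle.dump(c,open(n+'1.pkl','wb'));print({k:c[k] for k in c if k!='img'})
print(bot.get_obs())
E
```

```text
pics
{'vfov': 46.65029563090844, 'cx': 316.6350581631947, 'cy': 192.50572286497894, 'xyz': array([ 0.40229625, -0.09116652,  1.25325323]), 'attitude': array([-173.47931115,    0.66075644,  -90.1642518 ])}
{'vfov': 52.96569841110687, 'cx': 314.91819623932975, 'cy': 197.20046080301728, 'xyz': array([0.2181616 , 0.49660162, 0.79803625]), 'attitude': array([-139.01167107,    1.09846146, -152.36401413])}
{'time': 0.1, 'q': array([-7.67754864e+01,  5.00763830e+00,  1.00381702e+01,  9.51002391e+01,
       -2.32292810e-03,  8.99997145e+01]), 'qd': array([-0.06114047,  0.04369109,  0.02564693, -0.02643442, -0.05198401,
        0.03251785]), 'joint_efforts': array([ 8.75840997e-04, -5.21560407e+01,  4.65652907e+01,  1.58894254e-02,
       -5.68098741e-07, -8.10446068e-06]), 'ee_pos': array([ 0.12575236, -0.53517352,  0.20234959]), 'tcp_rot': array([-1.79930293e+02,  2.32257907e-03,  1.32248019e+01]), 'wrist_force': array([ 0.43406264, -0.38498179, -0.67165941]), 'torque': array([-0.03307709,  0.00399358, -0.01711766]), 'grasp_force': 0.0, 'opening': 0.08550179333789674}
```

View pics/top1.png

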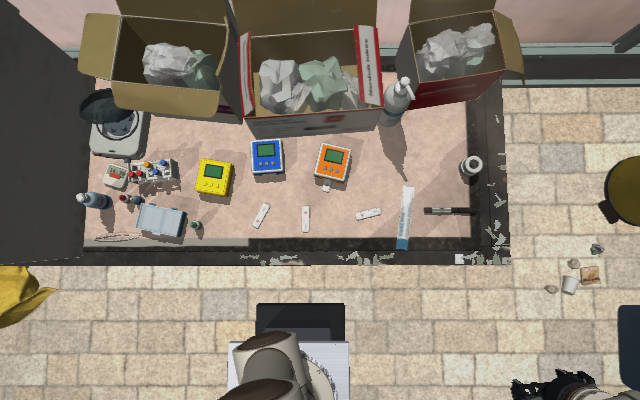

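View pics/scene1.png

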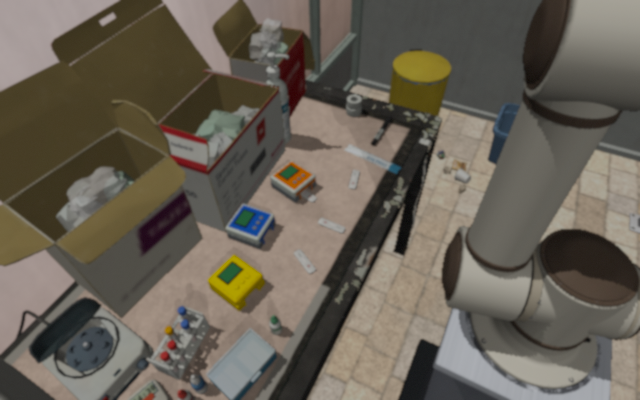

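Candidates in the top view are loose cassettes at (261,215), (306,219) and (368,214). World +y is image left, so (261,215) is the one farthest to the robot's left. The blue reader is at (267,157), orange at (332,162), and the yellow look-alike at (213,177). I'll confirm in an enlarged crop.

```bash
python3 - <<'E'
import cv2
i=cv2.imread('pics/top1.png')[130:240,235:325]
cv2.imwrite('pics/crop1.png',cv2.resize(i,None,fx=5.4,fy=5.4,interpolation=cv2.INTER_CUBIC))
E
```

```text
(no output)
```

View pics/crop1.png

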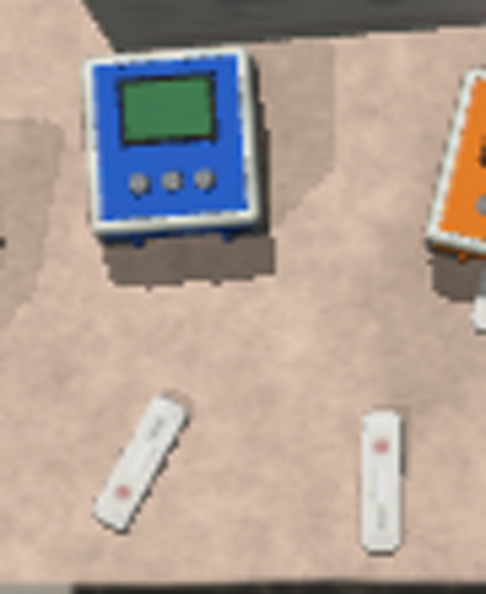

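The crop shows the left cassette with its red well low (122,492) and its window end up-right (174,403), as described. The middle one points the other way. The blue reader's top corners are (85,62), (247,48), (266,222) and (98,238).

```bash
python3 - <<'E'
from h import *
import pickle
c=pickle.load(open('top1.pkl','rb'))
P=lambda u,v,z:w(c,235+u/5.4-.4,130+v/5.4-.4,z)[:2]
k=np.array([P(*p,.005) for p in[(158,395),(189,410),(122,531),(94,514)]])
r=np.array([P(*p,.044) for p in[(85,62),(247,48),(266,222),(98,238)]])
for q in(k,r):
    a=(q[0]+q[1])/2-(q[2]+q[3])/2; b=(q[0]+q[3])/2-(q[1]+q[2])/2
    print(q.mean(0),np.linalg.norm(a),np.linalg.norm(b),np.degrees(np.arctan2(a[1],a[0])),np.degrees(np.arctan2(b[1],b[0]))-90)
E
```

```text
[0.48398678 0.07394919] 0.06795205057577455 0.016889872951542824 -28.205328943458625 -28.469881209753623
[0.63874511 0.0542045 ] 0.08774697096967755 0.08135414654948417 5.6791777862 4.980290135750948
```

>>> play_rows([
  [[0.0235,-0.0263,0,0],[0.0235,-0.0263,0,0],[0.0235,-0.0263,0,0],[0.0235,-0.0263,0,0],[0.0235,-0.0263,0,0]],
], gripper=0.05, squeeze=30)

```text
time: 0.52
ee_pos: [0.2104, -0.3789, 0.2026]
tcp_rot: [-180.0, 0.0, 13.2]
wrist_force: [1.3, 0.8, -0.8]
opening: 0.05
grasp_force: 0.0
```

>>> play_rows([
  [[0.0235,-0.0263,0,0],[0.0235,-0.0263,0,0],[0.0235,-0.0263,0,0],[0.0235,-0.0263,0,0],[0.0235,-0.0263,0,0]],
])

```text
time: 0.93
ee_pos: [0.2946, -0.224, 0.2029]
tcp_rot: [180.0, -0.0, 13.2]
wrist_force: [0.7, -0.0, 0.0]
opening: 0.0498
grasp_force: 0.0
```

>>> play_rows([
  [[0.0235,-0.0263,0,0],[0.0235,-0.0263,0,0],[0.0235,-0.0263,0,0],[0.0235,-0.0263,0,0],[0.0235,-0.0263,0,0]],
])

```text
time: 1.35
ee_pos: [0.379, -0.0689, 0.2029]
tcp_rot: [180.0, -0.0, 13.2]
wrist_force: [-0.6, -1.0, 0.6]
opening: 0.0505
grasp_force: 0.0
```

Arriving, then turning by 41.5° (0.724 rad).

>>> play_rows([
  [[0.0235,-0.0263,0,0],[0.0235,-0.0263,0,0],[0.0235,-0.0263,0,0],[0.0235,-0.0263,0,0],[0.0235,-0.0263,0,0]],
])

```text
time: 1.77
ee_pos: [0.4634, 0.086, 0.2027]
tcp_rot: [180.0, 0.0, 13.2]
wrist_force: [0.2, -0.9, -0.3]
opening: 0.0502
grasp_force: 0.0
```

>>> play_rows([
  [[0,0,0,0.1],[0,0,0,0.1],[0,0,0,0.1],[0,0,0,0.1],[0,0,0,0.1]],
])

```text
time: 2.18
ee_pos: [0.4626, -0.0288, 0.2027]
tcp_rot: [-175.1, 1.0, -6.8]
wrist_force: [-1.0, -0.1, -0.3]
opening: 0.0501
grasp_force: 0.0
```

>>> play_rows([
  [[0,0,0.015,0.1],[0,0,0.015,0.1],[0,0,0.015,0.024],[0,0,0.01,0],[0,0,0,0]],
])

```text
time: 2.6
ee_pos: [0.448, -0.0793, 0.1465]
tcp_rot: [-172.8, 2.4, -15.0]
wrist_force: [0.1, 0.5, 0.2]
opening: 0.05
grasp_force: 0.0
```

```bash
python3 - <<'E'
from h import *
import pickle
bot.camera('wrist')
c=cam('wrist','w1.png');pickle.dump(c,open('w1.pkl','wb'));print({k:c[k] for k in c if k!='img'})
o=bot.get_obs();print(o['ee_pos'],o['tcp_rot'],o['q'])
E
```

```text
{'vfov': 64.20929925261612, 'cx': 319.53353162824726, 'cy': 199.66948536622405, 'xyz': array([ 0.52126009, -0.1198681 ,  0.3155064 ]), 'attitude': array([ 160.68679262,    7.29400114, -105.19269213])}
[ 0.44909458 -0.07871661  0.14892115] [-172.76207583    2.22268247  -14.85348974] [-14.90684881  -6.48619426  -7.57109629  91.14455105   7.23585157
 179.94625304]
```

View pics/w1.png

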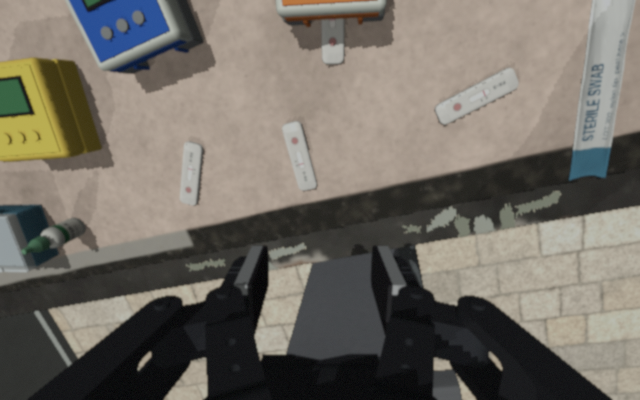

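The wrist view shows joint 6 at its 180° limit, which tilted the tool. The cassette is at (191,174) with its red well at (189,190). I'll use the half-turn grasp instead (yaw about 152°), so I'm turning back now.

>>> play_rows([
  [[0,0,-0.01,-0.12],[0,0,-0.01,-0.12],[0,0,-0.01,-0.12],[0,0,0,-0.12],[0,0,0,-0.12]],
])

```text
time: 3.12
ee_pos: [0.4502, -0.0825, 0.1804]
tcp_rot: [-172.9, -2.4, 19.6]
wrist_force: [-0.3, -0.1, 0.2]
opening: 0.0498
grasp_force: 0.0
```

```bash
python3 - <<'E'
from h import *
o=bot.get_obs();print(o['ee_pos'],o['tcp_rot'],o['q'])
E
```

```text
[ 0.45020709 -0.08250298  0.18038336] [-172.88230686   -2.42729177   19.64065731] [-15.31776887  -6.02537614  -3.66755925  94.46943916   7.21717534
 144.75740455]
```

The tilt has stayed in the commanded pose: tool z leans about 7.5° toward +y. Pushing against the opposite joint‑6 limit should undo it by symmetry, and there is time for that.

>>> play_rows([
  [[0,0,0,-0.125],[0,0,0,-0.125],[0,0,0,-0.125],[0,0,0,-0.125],[0,0,0,-0.125]],
])

```text
time: 3.53
ee_pos: [0.4499, -0.0824, 0.1798]
tcp_rot: [-175.6, -6.1, 55.4]
wrist_force: [-0.2, 0.5, -0.1]
opening: 0.0501
grasp_force: 0.0
```

>>> play_rows([
  [[0,0,0,-0.125],[0,0,0,-0.125],[0,0,0,-0.125],[0,0,0,-0.125],[0,0,0,-0.125]],
])

```text
time: 3.95
ee_pos: [0.4499, -0.0823, 0.1797]
tcp_rot: [180.0, -7.5, 91.4]
wrist_force: [-0.5, 0.4, 0.7]
opening: 0.0497
grasp_force: 0.0
```

>>> play_rows([
  [[0,0,0,-0.125],[0,0,0,-0.125],[0,0,0,-0.125],[0,0,0,-0.125],[0,0,0,-0.125]],
])

```text
time: 4.37
ee_pos: [0.4499, -0.0823, 0.1797]
tcp_rot: [175.6, -6.1, 127.5]
wrist_force: [0.1, -1.1, -0.3]
opening: 0.0501
grasp_force: 0.0
```

>>> play_rows([
  [[0,0,0,-0.125],[0,0,0,-0.125],[0,0,0,-0.125],[0,0,0,-0.125],[0,0,0,-0.125]],
])

```text
time: 4.78
ee_pos: [0.4499, -0.0823, 0.1798]
tcp_rot: [172.8, -2.4, 163.2]
wrist_force: [-0.2, -0.2, -0.6]
opening: 0.0496
grasp_force: 0.0
```

>>> play_rows([
  [[0,0,0,-0.125],[0,0,0,-0.125],[0,0,0,-0.125],[0,0,0,-0.125],[0,0,0,-0.125]],
])

```text
time: 5.2
ee_pos: [0.4499, -0.0823, 0.1797]
tcp_rot: [172.8, 2.3, -161.3]
wrist_force: [0.3, 0.2, -0.5]
opening: 0.0499
grasp_force: 0.0
```

>>> play_rows([
  [[0,0,0,-0.125],[0,0,0,-0.125],[0,0,0,-0.125],[0,0,0,-0.125],[0,0,0,-0.125]],
])

```text
time: 5.62
ee_pos: [0.4499, -0.0823, 0.1797]
tcp_rot: [175.5, 6.0, -125.6]
wrist_force: [-0.4, 0.7, -0.7]
opening: 0.0496
grasp_force: 0.0
```

>>> play_rows([
  [[0,0,0,-0.125],[0,0,0,-0.125],[0,0,0,-0.125],[0,0,0,-0.125],[0,0,0,-0.125]],
])

```text
time: 6.03
ee_pos: [0.4499, -0.0823, 0.1797]
tcp_rot: [179.9, 7.5, -89.5]
wrist_force: [-0.9, -0.2, -0.4]
opening: 0.0503
grasp_force: 0.0
```

>>> play_rows([
  [[0,0,0,-0.125],[0,0,0,-0.125],[0,0,0,-0.125],[0,0,0,-0.125],[0,0,0,-0.125]],
])

```text
time: 6.45
ee_pos: [0.4499, -0.0823, 0.1797]
tcp_rot: [-175.7, 6.2, -53.5]
wrist_force: [0.7, -0.3, 0.2]
opening: 0.05
grasp_force: 0.0
```

>>> play_rows([
  [[0,0,0,-0.125],[0,0,0,-0.125],[0,0,0,-0.125],[0,0,0,-0.125],[0,0,0,-0.125]],
])

```text
time: 6.87
ee_pos: [0.4499, -0.0823, 0.1797]
tcp_rot: [-172.9, 2.5, -17.7]
wrist_force: [0.0, -0.1, -0.5]
opening: 0.05
grasp_force: 0.0
```

```bash
python3 - <<'E'
from h import *
o=bot.get_obs();print(o['ee_pos'],o['tcp_rot'],o['q'])
E
```

```text
[ 0.44986151 -0.08233162  0.17973255] [-172.88256482    2.48335823  -17.74710558] [ -15.30808213   -6.01560579   -3.73286525   94.45961142    7.21661377
 -177.54379952]
```

>>> play_rows([
  [[0,0,0,-0.1],[0,0,0,-0.1],[0,0,0,-0.1],[0,0,0,-0.1],[0,0,0,-0.1]],
])

```text
time: 7.28
ee_pos: [0.4603, 0.0304, 0.1794]
tcp_rot: [-177.4, -0.3, 2.0]
wrist_force: [-0.1, 0.6, -0.2]
opening: 0.0502
grasp_force: 0.0
```

```bash
cat > t.py <<'E'
from h import *
o=bot.get_obs();M=R.from_euler('xyz',o['tcp_rot'],degrees=True).as_matrix()
print(o['time'],o['ee_pos'].round(4),o['tcp_rot'].round(2),'q',o['q'].round(1),'tilt xy deg',np.degrees(M[:2,2]).round(2))
E
python3 t.py
```

```text
7.2833 [0.4603 0.0304 0.1794] [-177.44   -0.26    1.99] q [   2.    -7.9   -5.2   92.4    2.6 -179.9] tilt xy deg [0.17 2.56]
```

>>> play_rows([
  [[0,0,0,-0.1],[0,0,0,-0.1],[0,0,0,-0.04],[0,0,0,0],[0,0,0,0]],
])

```text
time: 7.7
ee_pos: [0.4515, 0.0886, 0.179]
tcp_rot: [179.9, -0.6, 11.1]
wrist_force: [0.1, 0.3, -0.8]
opening: 0.0498
grasp_force: 0.0
```

```bash
python3 t.py
```

```text
7.7 [0.4515 0.0886 0.179 ] [179.93  -0.59  11.09] q [ 1.120e+01 -8.400e+00 -5.600e+00  9.220e+01 -1.000e-01 -1.799e+02] tilt xy deg [0.59 0.05]
```

Tilt is gone. Now turning +3.83 rad to yaw 151.7°.

>>> play_rows([
  [[0,0,0,0.125],[0,0,0,0.125],[0,0,0,0.125],[0,0,0,0.125],[0,0,0,0.125]],
])

```text
time: 8.12
ee_pos: [0.4518, 0.0867, 0.1786]
tcp_rot: [-179.7, -0.5, -25.3]
wrist_force: [-0.9, 0.6, -0.1]
opening: 0.0502
grasp_force: 0.0
```

>>> play_rows([
  [[0,0,0,0.125],[0,0,0,0.125],[0,0,0,0.125],[0,0,0,0.125],[0,0,0,0.125]],
])

```text
time: 8.53
ee_pos: [0.4518, 0.0866, 0.1786]
tcp_rot: [-179.5, -0.2, -61.1]
wrist_force: [-0.6, 0.2, -0.1]
opening: 0.0499
grasp_force: 0.0
```

>>> play_rows([
  [[0,0,0,0.125],[0,0,0,0.125],[0,0,0,0.125],[0,0,0,0.125],[0,0,0,0.125]],
])

```text
time: 8.95
ee_pos: [0.4518, 0.0866, 0.1787]
tcp_rot: [-179.5, 0.1, -96.9]
wrist_force: [0.1, -0.5, -0.0]
opening: 0.05
grasp_force: 0.0
```

>>> play_rows([
  [[0,0,0,0.125],[0,0,0,0.125],[0,0,0,0.125],[0,0,0,0.125],[0,0,0,0.125]],
])

```text
time: 9.37
ee_pos: [0.4518, 0.0866, 0.1786]
tcp_rot: [-179.6, 0.4, -132.8]
wrist_force: [-0.7, -0.4, 0.3]
opening: 0.05
grasp_force: 0.0
```

>>> play_rows([
  [[0,0,0,0.125],[0,0,0,0.125],[0,0,0,0.125],[0,0,0,0.125],[0,0,0,0.125]],
])

```text
time: 9.78
ee_pos: [0.4518, 0.0866, 0.1786]
tcp_rot: [-179.9, 0.6, -168.6]
wrist_force: [-0.5, 1.3, 0.4]
opening: 0.0501
grasp_force: 0.0
```

>>> play_rows([
  [[0,0,0,0.125],[0,0,0,0.125],[0,0,0,0.125],[0,0,0,0.125],[0,0,0,0.125]],
])

```text
time: 10.2
ee_pos: [0.4518, 0.0866, 0.1787]
tcp_rot: [179.7, 0.5, 155.6]
wrist_force: [-0.6, 0.1, -0.4]
opening: 0.0502
grasp_force: 0.0
```

>>> play_rows([
  [[0,0,0,0.08],[0,0,0.02,0],[0,0,0.02,0],[0,0,0.02,0],[0,0,0,0]],
])

```text
time: 10.62
ee_pos: [0.4507, 0.0864, 0.115]
tcp_rot: [179.9, 0.2, 151.4]
wrist_force: [-1.6, 0.4, 0.4]
opening: 0.0501
grasp_force: 0.0
```

```bash
python3 t.py; python3 - <<'E'
from h import *
import pickle
c=cam('wrist','w2.png');pickle.dump(c,open('w2.pkl','wb'));print(c['xyz'],c['attitude'])
E
```

```text
10.6167 [0.4507 0.0864 0.115 ] [179.88   0.24 151.4 ] q [ 10.9  -8.7 -12.9  85.5  -0.1  39.5] tilt xy deg [ 0.27 -0.01]
[0.38354994 0.12303225 0.28679226] [162.6509832  -0.1912915  61.3846163]
```

View pics/w2.png

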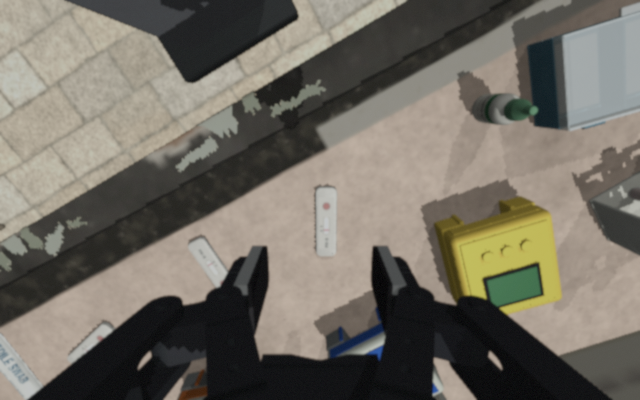

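The wrist view shows the cassette at (326,221), upright in the image. Its well is at (326,206), its tail edge at v≈186 and its window edge at v≈256.

```bash
python3 - <<'E'
from h import *
import pickle
c=pickle.load(open('w2.pkl','rb'))
i=c['img'].copy()[170:275,270:380]
g=i.min(2);n,l,s,ce=cv2.connectedComponentsWithStats((g>185).astype(np.uint8))
print(s)
k=l[51,56];print(cv2.minAreaRect(np.argwhere(l==k)[:,::-1].astype(np.float32)) if k else 'bg')
h=w(c,326,186.5,.005);t=w(c,326.5,256,.005);print(h,t,np.degrees(np.arctan2(*(t-h)[1::-1])),np.linalg.norm(t-h),(h+t)/2)
o=bot.get_obs();p=o['ee_pos'];M=R.from_euler('xyz',o['tcp_rot'],degrees=True).as_matrix()
d=(t-h)/np.linalg.norm(t-h);G=(h+t)/2-.024*d;G[2]=.002
print('grasp',G,'tool delta',M.T@(G-p))
E
```

```text
[[    0     0   110   105 11399]
 [   58    21     8    23    58]
 [   54    46     5    13    55]
 [   64    47     1     2     2]
 [   64    52     1     3     3]
 [   54    61     4     3     8]
 [   63    64     2    10    15]
 [   64    75     1     2     2]
 [   62    79     3     3     8]]
((56.0, 52.0), (12.0, 4.0), 90.0)
[0.45304331 0.09292646 0.005     ] [0.51534622 0.05998015 0.005     ] -27.870269217396533 0.07047773390703103 [0.48419476 0.0764533  0.005     ]
grasp [0.46297856 0.08767261 0.002     ] tool delta [-0.0091944   0.00625678  0.11514645]
```

>>> play_rows([
  [[-0.009,0.006,0.02,0],[0,0,0.025,0],[0,0,0.025,0],[0,0,0.02,0],[0,0,0.01,0]],
])

```text
time: 11.08
ee_pos: [0.4635, 0.0879, 0.0174]
tcp_rot: [179.8, 0.4, 151.4]
wrist_force: [-0.4, -0.0, -0.3]
opening: 0.0502
grasp_force: 0.0
```

>>> play_rows([
  [[0,0,0.006,0],[0,0,0.004,0],[0,0,0,0],[0,0,0,0],[0,0,0,0]],
])

```text
time: 11.5
ee_pos: [0.4645, 0.0884, 0.0094]
tcp_rot: [179.7, 0.5, 151.5]
wrist_force: [0.4, -0.1, -0.3]
opening: 0.0501
grasp_force: 0.0
```

```bash
python3 t.py
```

```text
11.5 [0.4645 0.0884 0.0094] [179.67   0.51 151.48] q [ 10.8  -5.5 -21.8  73.1  -0.1  39.3] tilt xy deg [0.61 0.05]
```

>>> play_rows([
  [[0.001,0,0.003,0],[0,0,0.0035,0],[0,0,0,0],[0,0,0,0],[0,0,0,0]],
])

```text
time: 11.92
ee_pos: [0.4629, 0.0888, 0.0017]
tcp_rot: [179.7, 0.4, 151.5]
wrist_force: [0.4, -0.1, -0.3]
opening: 0.0502
grasp_force: 0.0
```

>>> play_rows([
  [[0,0,0,0],[0,0,0,0],[0,0,0,0],[0,0,0,0],[0,0,0,0]],
], gripper=0.01, squeeze=30)

```text
time: 12.33
ee_pos: [0.4629, 0.0888, 0.0017]
tcp_rot: [179.7, 0.4, 151.5]
wrist_force: [0.9, 0.2, -0.9]
opening: 0.0101
grasp_force: 0.0
```

>>> play_rows([
  [[0,0,0,0],[0,0,0,0],[0,0,0,0],[0,0,0,0],[0,0,0,0]],
])

```text
time: 12.75
ee_pos: [0.4629, 0.0888, 0.0017]
tcp_rot: [179.7, 0.4, 151.5]
wrist_force: [0.9, 0.2, -0.6]
opening: 0.0098
grasp_force: 0.0
```

```bash
python3 t.py
```

```text
12.75 [0.4629 0.0888 0.0017] [179.73   0.44 151.48] q [ 10.9  -5.3 -22.5  72.3  -0.1  39.4] tilt xy deg [0.51 0.03]
```

The fingers closed to 10 mm with no grip force, so they missed. I'll look.

```bash
python3 - <<'E'
from h import *
import pickle
c=cam('wrist');pickle.dump(c,open('w3.pkl','wb'));print(c['xyz'],c['attitude'])
s=cam('scene')
a=cv2.resize(c['img'][150:400,180:480],(600,500))
cv2.imwrite('pics/w3.png',np.hstack([cv2.resize(c['img'],(480,300)),cv2.resize(s['img'][200:300,260:366],(318,300))]))
E
```

```text
[0.39500818 0.1252283  0.17316458] [162.45651777  -0.3472931   61.46778728]
```

View pics/w3.png

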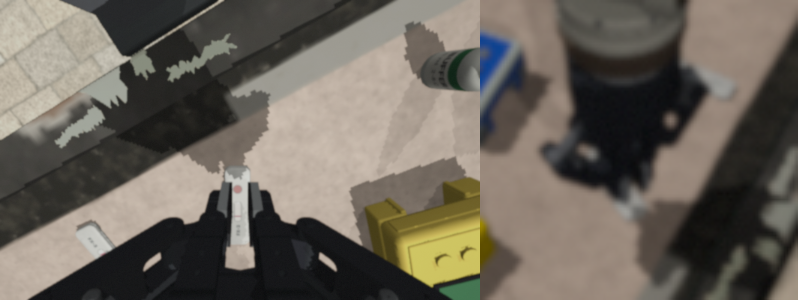

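```bash
python3 - <<'E'
from h import *
import pickle
c=pickle.load(open('w3.pkl','rb'))
cv2.imwrite('pics/w3c.png',cv2.resize(c['img'][210:350,260:380],None,fx=4.2,fy=4.2,interpolation=cv2.INTER_CUBIC))
f=200/np.tan(np.radians(c['vfov']/2));M=R.from_euler('xyz',c['attitude'],degrees=True).as_matrix()
def px(p):
    q=M.T@(np.array(p)-c['xyz']);return (4.2*(q[0]/q[2]*f+c['cx']-260),4.2*(q[1]/q[2]*f+c['cy']-210))
T=np.array([.4629,.0888,.0017]);y=np.array([np.sin(np.radians(151.5)),-np.cos(np.radians(151.5)),0])
for dz in(0,.005,.019):
  print(dz,[np.round(px(T+s*y+[0,0,dz]),0) for s in(-.01,-.005,.005,.01)])
E
```

```text
0 [array([174., 113.]), array([210., 113.]), array([281., 113.]), array([317., 113.])]
0.005 [array([172., 128.]), array([209., 128.]), array([283., 128.]), array([319., 128.])]
0.019 [array([167., 175.]), array([206., 175.]), array([286., 175.]), array([325., 175.])]
```

View pics/w3c.png

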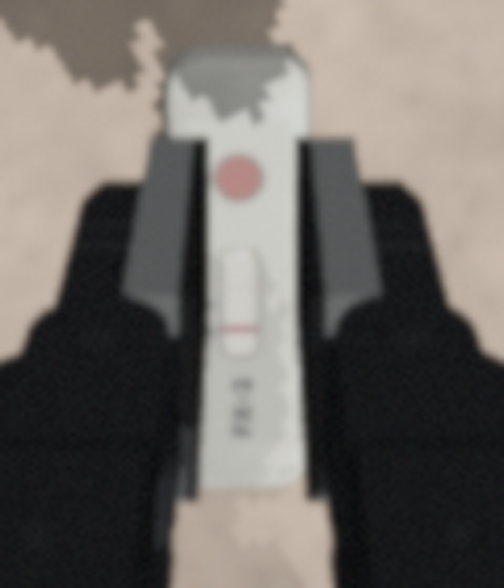

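The crop shows the pads hovering above the cassette: they occlude it at u 205 and 300 and do not touch it. The tips are therefore higher than the TCP reading suggests. I'll open and go down in small steps, watching the force.

>>> play_rows([
  [[0,0,0,0],[0,0,0,0],[0,0,0.001,0],[0,0,0.001,0],[0,0,0.001,0]],
], gripper=0.036)

```text
time: 13.27
ee_pos: [0.4629, 0.0888, -0.0015]
tcp_rot: [179.7, 0.4, 151.5]
wrist_force: [0.1, -0.3, -0.5]
opening: 0.0359
grasp_force: 0.0
```

```bash
python3 - <<'E'
from h import *
s=cam('scene')
c=s;f=200/np.tan(np.radians(c['vfov']/2));M=R.from_euler('xyz',c['attitude'],degrees=True).as_matrix()
o=bot.get_obs();T=o['ee_pos']
for dz in(0,.02,.04,.08):
    q=M.T@(T+[0,0,dz]-c['xyz']);print(dz,((q[:2]/q[2]*f+[c['cx'],c['cy']])-[270,190])*6)
print(T,o['wrist_force'])
cv2.imwrite('pics/s4.png',cv2.resize(s['img'][190:285,270:375],None,fx=6,fy=6,interpolation=cv2.INTER_CUBIC))
E
```

```text
0 [237.35132177 481.06884495]
0.02 [235.78631419 453.31898518]
0.04 [234.16793191 424.62271432]
0.08 [230.75973549 364.19043664]
[ 0.46279786  0.08877861 -0.00166343] [-0.88814929  0.16597445 -0.18252171]
```

View pics/s4.png

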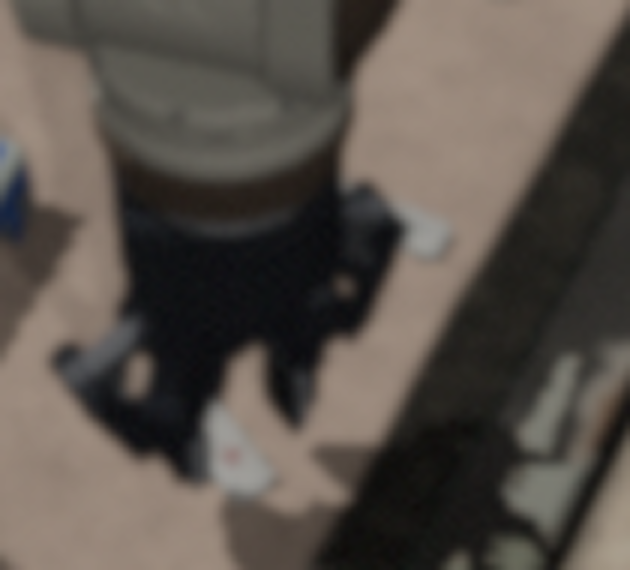

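The scene crop shows the tips at (205,475) and (297,425), about 20 mm above where the reported TCP projects (237,481). I'll go on down with a force check each call.

>>> play_rows([
  [[0,0,0.002,0],[0,0,0.002,0],[0,0,0.002,0],[0,0,0.002,0],[0,0,0,0]],
])

```text
time: 13.73
ee_pos: [0.4627, 0.0887, -0.0099]
tcp_rot: [179.8, 0.4, 151.5]
wrist_force: [-0.1, 0.5, 0.2]
opening: 0.0361
grasp_force: 0.0
```

>>> play_rows([
  [[0,0,0.001,0],[0,0,0.001,0],[0,0,0.001,0],[0,0,0.001,0],[0,0,0,0]],
])

```text
time: 14.15
ee_pos: [0.4629, 0.0888, -0.0135]
tcp_rot: [179.7, 0.4, 151.5]
wrist_force: [0.3, 0.3, -0.4]
opening: 0.0358
grasp_force: 0.0
```

>>> play_rows([
  [[0,0,0.001,0],[0,0,0.001,0],[0,0,0.001,0],[0,0,0.001,0],[0,0,0,0]],
])

```text
time: 14.57
ee_pos: [0.4629, 0.0888, -0.0176]
tcp_rot: [179.7, 0.4, 151.5]
wrist_force: [0.0, 0.0, -0.3]
opening: 0.0358
grasp_force: 0.0
```

>>> play_rows([
  [[0,0,0.0007,0],[0,0,0.0007,0],[0,0,0.0007,0],[0,0,0.0007,0],[0,0,0,0]],
])

```text
time: 14.98
ee_pos: [0.463, 0.0888, -0.0203]
tcp_rot: [179.7, 0.4, 151.5]
wrist_force: [-0.3, -0.1, 0.2]
opening: 0.036
grasp_force: 0.0
```

```bash
python3 - <<'E'
from h import *
import pickle
c=cam('wrist');pickle.dump(c,open('w4.pkl','wb'));print(c['xyz'])
cv2.imwrite('pics/w4.png',cv2.resize(c['img'][170:380,220:420],None,fx=2.8,fy=2.8,interpolation=cv2.INTER_CUBIC))
E
```

```text
[0.39515192 0.1252302  0.15121615]
```

View pics/w4.png

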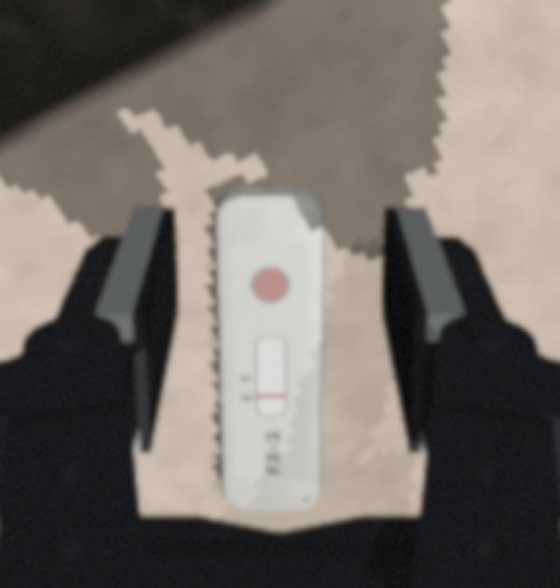

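The wrist crop shows the pads straddling the cassette, with inner tips at u 175 and 385 and the cassette at u 218–322. By scale the tips are still about 10 mm up. I'll continue down.

>>> play_rows([
  [[0,0,0.0015,0],[0,0,0.0015,0],[0,0,0.001,0],[0,0,0.001,0],[0,0,0,0]],
])

```text
time: 15.45
ee_pos: [0.463, 0.0888, -0.0254]
tcp_rot: [179.7, 0.4, 151.5]
wrist_force: [0.0, 0.0, 0.8]
opening: 0.0363
grasp_force: 0.0
```

>>> play_rows([
  [[0,0,0.0005,0],[0,0,0.0005,0],[0,0,0.0005,0],[0,0,0.0005,0],[0,0,0,0]],
])

```text
time: 15.87
ee_pos: [0.4631, 0.0888, -0.0272]
tcp_rot: [179.7, 0.4, 151.5]
wrist_force: [0.4, 0.7, 0.0]
opening: 0.0361
grasp_force: 0.0
```

>>> play_rows([
  [[0,0,0.0005,0],[0,0,0.0005,0],[0,0,0.0005,0],[0,0,0.0005,0],[0,0,0,0]],
])

```text
time: 16.28
ee_pos: [0.4632, 0.0888, -0.0291]
tcp_rot: [179.7, 0.4, 151.5]
wrist_force: [0.5, 0.2, -0.0]
opening: 0.0359
grasp_force: 0.1
```

>>> play_rows([
  [[0,0,0,0],[0,0,0,0],[0,0,0,0],[0,0,0,0],[0,0,0,0]],
], gripper=0.015)

```text
time: 16.7
ee_pos: [0.4637, 0.0882, -0.028]
tcp_rot: [179.8, 0.5, 151.5]
wrist_force: [-3.1, -4.7, 10.7]
opening: 0.0186
grasp_force: 32.4
```

Gripped: 18.6 mm opening, 32 N. Lifting and turning to the reader's heading.

>>> play_rows([
  [[0,0,-0.002,0],[0,0,-0.002,0],[0,0,-0.002,0],[0,0,0,0],[0,0,0,0]],
])

```text
time: 17.12
ee_pos: [0.4632, 0.0889, -0.0231]
tcp_rot: [179.7, 0.4, 151.5]
wrist_force: [0.7, 0.9, -0.8]
opening: 0.0187
grasp_force: 29.2
```

>>> play_rows([
  [[0,0,0,-0.118],[0,0,0,-0.118],[0,0,0,-0.118],[0,0,0,-0.118],[0,0,0,-0.118]],
])

```text
time: 17.53
ee_pos: [0.463, 0.0889, -0.0234]
tcp_rot: [-180.0, 0.5, -174.4]
wrist_force: [0.0, -0.4, -0.2]
opening: 0.0187
grasp_force: 29.2
```

>>> play_rows([
  [[-0.01,-0.01,0,0],[-0.01,-0.01,0,0],[-0.01,-0.01,0,0],[-0.01,-0.01,0,0],[-0.01,-0.01,0,0]],
])

```text
time: 17.95
ee_pos: [0.5189, 0.0423, -0.0228]
tcp_rot: [-180.0, 0.5, -174.8]
wrist_force: [-0.7, -0.0, -0.0]
opening: 0.0184
grasp_force: 29.3
```

```bash
python3 t.py; python3 - <<'E'
from h import *
import pickle
c=cam('top');pickle.dump(c,open('top2.pkl','wb'))
v=cam('wrist');pickle.dump(v,open('w5.pkl','wb'))
a=cv2.resize(c['img'][135:235,235:315],(400,500),interpolation=cv2.INTER_CUBIC)
b=cv2.resize(v['img'][150:400,220:420],(400,500),interpolation=cv2.INTER_CUBIC)
cv2.imwrite('pics/p5.png',np.hstack([a,b]))
o=bot.get_obs()
f=200/np.tan(np.radians(c['vfov']/2));print(o['opening'],o['grasp_force'],o['wrist_force'])
E
```

```text
17.95 [ 0.5189  0.0423 -0.0228] [-179.98    0.51 -174.83] q [  4.7   2.3 -17.8  69.3  -0.   -0.5] tilt xy deg [0.51 0.03]
0.018616143503477806 29.268431067466736 [-0.23006333  0.69365731  0.1487194 ]
```

>>> play_rows([
  [[-0.006,0,0,0],[-0.006,0,0,0],[-0.006,0,0,0],[-0.006,0,0,0],[-0.006,0,0,0]],
])

```text
time: 18.47
ee_pos: [0.548, 0.0468, -0.0223]
tcp_rot: [-180.0, 0.5, -174.7]
wrist_force: [-0.6, 0.4, -0.4]
opening: 0.0189
grasp_force: 29.3
```

>>> play_rows([
  [[-0.004,0,0,0],[-0.003,0,0,0],[-0.003,0,0,0],[0,0,0,0],[0,0,0,0]],
])

```text
time: 18.88
ee_pos: [0.5573, 0.0474, -0.0224]
tcp_rot: [-180.0, 0.5, -174.7]
wrist_force: [-0.3, -0.0, -0.0]
opening: 0.0187
grasp_force: 29.3
```

>>> play_rows([
  [[-0.003,0,0,0],[-0.003,0,0,0],[-0.002,0,0,0],[-0.002,0,0,0],[0,0,0,0]],
])

```text
time: 19.3
ee_pos: [0.5677, 0.0483, -0.0222]
tcp_rot: [-180.0, 0.5, -174.7]
wrist_force: [0.1, -0.1, 0.5]
opening: 0.019
grasp_force: 29.3
```

>>> play_rows([
  [[-0.002,0,0,0],[-0.002,0,0,0],[-0.002,0,0,0],[-0.002,0,0,0],[0,0,0,0]],
])

```text
time: 19.72
ee_pos: [0.5756, 0.049, -0.0221]
tcp_rot: [-180.0, 0.5, -174.7]
wrist_force: [-0.3, -0.3, -1.1]
opening: 0.0187
grasp_force: 29.3
```

```bash
python3 - <<'E'
from h import *
import pickle
v=cam('wrist');pickle.dump(v,open('w6.pkl','wb'))
s=cam('scene');t=cam('top')
b=cv2.resize(v['img'][150:400,170:470],(480,400),interpolation=cv2.INTER_CUBIC)
a=cv2.resize(s['img'][180:280,210:290],(320,400),interpolation=cv2.INTER_CUBIC)
cv2.imwrite('pics/p6.png',np.hstack([a,b]));print(v['xyz'],v['attitude'])
E
```

```text
[0.49897072 0.04282932 0.14923491] [ 1.62333981e+02 -1.62128317e-02  9.52710307e+01]
```

>>> play_rows([
  [[0,0,0.001,0],[0,0,0.001,0],[0,0,0.001,0],[0,0,0,0],[0,0,0,0]],
])

```text
time: 20.28
ee_pos: [0.5752, 0.049, -0.0253]
tcp_rot: [-180.0, 0.5, -174.7]
wrist_force: [-0.8, 0.2, 0.3]
opening: 0.019
grasp_force: 29.3
```

>>> play_rows([
  [[0,0,0,0],[0,0,0,0],[0,0,0,0],[0,0,0,0],[0,0,0,0]],
], gripper=0.04)

```text
time: 20.7
ee_pos: [0.5753, 0.049, -0.0251]
tcp_rot: [-180.0, 0.5, -174.7]
wrist_force: [-1.1, 0.1, 0.4]
opening: 0.04
grasp_force: 0.0
```

>>> play_rows([
  [[0,0,0,0],[0,0,-0.01,0],[0.01,0,-0.015,0],[0.02,0,-0.02,0],[0.02,0,-0.02,0]],
])

```text
time: 21.12
ee_pos: [0.5242, 0.0443, 0.0403]
tcp_rot: [-180.0, 0.5, -174.7]
wrist_force: [0.5, -0.2, 0.1]
opening: 0.0401
grasp_force: 0.0
```

>>> play_rows([
  [[0.02,0,-0.02,0],[0.02,0,-0.02,0],[0.02,0,-0.02,0],[0.02,0,-0.02,0],[0,0,0,0]],
])

```text
time: 21.53
ee_pos: [0.4436, 0.0368, 0.1238]
tcp_rot: [-180.0, 0.8, -174.7]
wrist_force: [0.1, -0.6, 0.7]
opening: 0.0396
grasp_force: 0.0
```

```bash
python3 t.py; python3 - <<'E'
from h import *
import pickle
v=cam('wrist');pickle.dump(v,open('w7.pkl','wb'))
s=cam('scene');t=cam('top');pickle.dump((s,t),open('st7.pkl','wb'))
r=lambda i,w,h:cv2.resize(i,(w,h),interpolation=cv2.INTER_CUBIC)
cv2.imwrite('pics/p7.png',np.hstack([r(v['img'],480,300),r(s['img'][185:285,210:310],300,300)]))
print(v['xyz'],v['attitude'])
E
```

```text
21.5333 [0.4436 0.0368 0.1238] [-179.98    0.83 -174.71] q [  4.8 -11.2 -14.1  86.2  -0.   -0.5] tilt xy deg [0.83 0.06]
[0.36604134 0.03056232 0.29482837] [ 1.62031152e+02 -1.29159958e-02  9.52698423e+01]
```

View pics/p7.png

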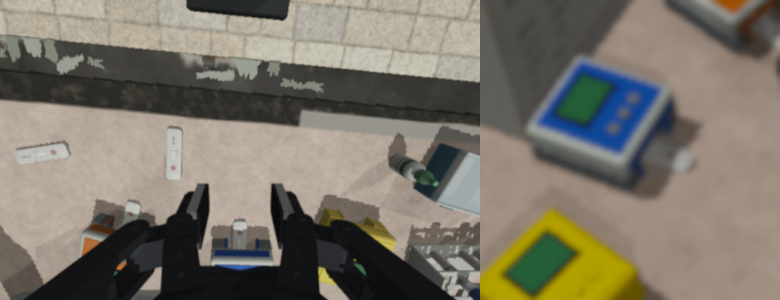

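The last view shows the cassette in the blue reader with only its tail out: scene crop (683,157), and wrist (239,221) for the tail end. It matches the one in the orange reader. A quick length check, then hand in.

```bash
python3 - <<'E'
from h import *
import pickle
c=pickle.load(open('w7.pkl','rb'))
p=w(c,319,221/.75,.005);print(p, 'out mm',1000*np.hypot(.594-p[0],.050-p[1]))
t=pickle.load(open('st7.pkl','rb'))[0]
print(w(t,210+(688-480)/3,185+163/3,.003))
E
```

```text
[0.56491017 0.04840394 0.005     ] out mm 29.133585570433922
[0.56642322 0.04922583 0.003     ]
```

About 29 mm is out and 41 mm is in, so I'm handing in.

```bash
python3 -c "
from workcell import bot
print(bot.job_done())"
```

```text
the job is handed in; nothing more can be done
None
```

The white cassette is in the blue reader's port, window end first: about 41 mm in, about 29 mm of tail with the red well sticking out. The gripper has let go and is clear, and the job was handed in at about 21.7 s.

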